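# Set the length stop of a tube-cutting jig to a gauge bar

### The job

Set the tube-cutting jig to the longer of the two steel gauge bars: take that bar from its wooden rest, stand it on edge in the jig's slot, slide it fully home against the end stop and let go of it. Then pull the jig's spring-return length stop out by its upright black plate until the front edge of its index arm is level with the free front end of the bar, and finish while still holding it there, so that a colleague can lock it. Leave the shorter bar in its rest and the other things on the bench where they are.

Things in the scene. Friction and masses are not known exactly. Their poses are not given: they have to be found in the camera images.
- jig: Fixed grey-painted metal jig, base plate 225 x 150 x 10 mm. Origin on the bench; +x runs along the gauge slot to its closed end, +y left, z up; the plate spans x -125..+100, y -90..+60 mm. Slot at y = +30 mm between two steel walls (x -30..+90 mm, tops at z = 28 mm); the spring-return length stop, a steel carriage (top at z = 34 mm), slides along x at y = -55 mm.
- slot_end (a point): Point on the slot floor, mid width, at the face of the end stop: (85, 30, 10) mm in the jig's frame; axes as the jig's. Slot 12 mm wide with 4 mm chamfered mouth, 18 mm deep, open on top and at the -x end; end stop top at z = 40 mm. A bar fully home touches this face with its far end.
- length_stop (a joint): Travel in m of the length stop: 0 when the spring holds it in, at most 0.07; grows as it is pulled along the jig's -x. Spring pull 3 N at 0 plus 1 N per 10 mm; it goes back when let go. The front edge of its index arm is at x = -(0.050 + travel) in the jig's frame.
- pull_plate (a point): Middle of the top edge of the upright black pull plate on the length stop: plate 12 mm thick (jig x), 32 mm wide (jig y), z 33..73 mm. At travel 0 this point is at (-27, -55, 73) mm in the jig's frame; it moves with the stop; axes as the jig's.
- index_edge (a point): Point on the front edge of the index arm, a 4 mm steel strip at z 30..39 mm that reaches from the carriage over to y = +14 mm, beside the slot line. At travel 0 the point is at (-50, 10, 34.5) mm in the jig's frame; moves with the stop.
- gauge_rest: Fixed grooved wooden rest, 150 (x) x 120 (y) mm, 25 mm high; two parallel grooves along its x at y = +35 and -35 mm, 12 mm wide, 13 mm deep, floor at z = 12 mm. One gauge bar stands on edge in each; which is in which varies. Origin: centre of the underside.
- long_gauge: The longer steel gauge bar, 180 (x) x 8 (y) x 36 (z) mm, 0.3 kg, same at both ends, standing on edge; 23 mm shows above the rest, 18 mm above the walls of the jig's slot. Origin: centre of its lower edge; x along its length. Fully home its origin is 90 mm from the end stop and its free end at x = -95 mm in the jig's frame.
- short_gauge: The shorter steel gauge bar, 140 x 8 x 36 mm, otherwise alike. Not used. Origin as for the longer.
- rouge_bar: Bystander, loose: two-tone bar of polishing compound lying on the bench behind the wooden rest, 35 x 87 x 27 mm. Origin: centre of underside.
- pliers: Bystander: small pliers with red grips lying on the bench beside the wooden rest, 44 x 133 x 11 mm. Origin: centre of underside.
- graver_0: Bystander: wood-handled graver lying on the bench behind the jig and rest, 26 x 124 x 22 mm. Origin: centre of underside.
- graver_1: Bystander: a second, like graver.

How it is judged:
By the outcome, as a careful person would: the job done as asked, in the order asked, and still so for the second after the job is handed in, while the arm keeps its last pose, push and grip.
It also fails if it takes over 51 s, if anything falls off the work surface, if the arm or the gripper's body presses on something with over 40 N, if the wrist force passes 120 N, or if a joint passes its speed limit or range.

### The arm

A 6-joint arm with a two-finger parallel gripper is mounted at the origin on a cart in front of the work surface, level with it; the furniture and walls round the work are solid. World frame = base frame: x ahead of the robot, y to its left, z up, the work surface at z = 0. Lengths are in m, angles in rad, forces in N, time in s.
With the tool pointing down it reaches from about 0.35 to 0.85 m from the base axis. Payload 8.1 kg.
Tool frame: the origin (TCP) lies at the very end of the fingers, on their centre line; the grasp point (between the pads) lies 19 mm behind it; z points along the fingers, y is the line along which they close (so a half turn about z gives the same grasp; the last joint's range is limited). The gripper opens to 93 mm and grips with 3 to 60 N. Pads are 15 mm wide; open, the fingers measure 128 mm over their backs; the gripper's body (75 mm by 188 mm) begins 65 mm behind the grasp point.
Start: joints at [1.127, 0.13, 1.488, -0, 1.523, -0.085], TCP at [0.211, 0.562, 0.219] pointing down, gripper open.
Joint ranges: [-2.96, 2.96], [-0.89, 2.26], [0.02, 2.5], [-1.34, 4.48], [0, 2.73], [-2.66, 2.66]. Speed limits (rad/s): [2.39, 2.39, 2.79, 3.14, 3.14, 3.14].

### API

Orientations are given as a rotation vector (axis times angle).
In Python, from plant import monitor, eyes, ticket gives the robot as it stands.
- The arm moves only by the tool arm_command, never from a script. Its argument "deltas" is a list that holds one entry, the list of rows, each a list of 6 numbers: the shift along the world's x, y, z in cm, then the turn, a rotation vector about the world's x, y, z in degrees. In form: [[[tx, ty, tz, rx, ry, rz], ...]]. A call has 1 to 12 rows; each row shifts and turns the commanded pose from where the row before left it; what a row does not reach is not made up. A row lasts 1/12 s, in which the tool goes at most 41.7 mm and 7.16 degrees, less where a joint would pass 70% of its speed; a pose out of reach is approached as far as the arm can. A call is refused whole if a number of a shift passes 4.17 or a number of a turn 7.16, either way. A call with a gripper value outside its range is refused whole. "gripper" is the opening, from -1 (shut) to 1 (fully open), set as the call begins (left out, the last holds). The fingers move at their own pace and stop on an object; "squeeze" is the grip in N (left out, the last holds). Time passes only in rows, so rows that do not move let the fingers close. It gives the time, the measured TCP pose, the force, the opening and the grip force at its end, in the units of the state.
- monitor.read_state(): the state, without advancing time (a new reading comes with each control period).
- eyes.read_camera(name): name is "scene" or "side" or "wrist"; returns the picture (384x512x3 uint8, blue, green, red); there is no depth.
- eyes.camera_model(name): a dict with "fx", "fy", "cx", "cy" (pixels), "rvec" (rotation vector, rad) and "tvec" (3), from world to camera coordinates, as OpenCV has them. Camera axes: x right, y down, z forward; pixel columns grow to the right and rows downward; lengths in m; the calibration is good to about 2 mm. A picture is of the moment at which its call begins: read the wrist's pose just before it. camera_model takes no time and is no camera call; for the wrist camera it gives the pose at the moment of the call.
- ticket.close_job(): hands the job in; it is judged then, once.
The state is a dict: "t": time; "q": joint angles; "dq": joint speeds; "joint_torque": joint torques, N m; "tool_pos": TCP position; "orientation": TCP orientation; "force": force on the tool from outside, world axes, zero at the start; "wrist_torque": the same for the moment, N m; "opening": finger opening in m; "gripper_force": force on a finger pad.
Only numpy, scipy, OpenCV 4.12 (cv2) and the standard library are available. Lean on these libraries where they do the work, as an engineer would, in place of code of your own. Each camera call takes 0.05 s, during which the arm holds its last target. There are 200 camera calls.

## Working session

There is one attempt and no reset: what is moved stays moved. The work goes in short steps, Python scripts to look and compute and a tool call to move; the robot and the scene stay as the last step left them, time stands still between calls to the robot, and variables do not carry over. Pictures are saved under pics/ and viewed, at most 10 in all, crops included, and the job is handed in when it is done.

Besides the shell and the picture viewer there is one more tool, called in YAML: its name, and indented under it one key for each argument. arm_command: Moves the arm, as the interface text tells. Its arguments: {"type":"object","properties":{"deltas":{"type":"array"},"gripper":{"type":"number"},"squeeze":{"type":"number"}},"required":["deltas"]}

```bash
mkdir -p pics; python3 - <<'E'
from plant import monitor, eyes
import cv2,numpy as np
s=monitor.read_state();print(s)
for n in("scene","side","wrist"):
    print(n,eyes.camera_model(n)); cv2.imwrite(f"pics/{n}0.png",eyes.read_camera(n))
E
```

```text
{'t': 0.0, 'q': array([ 1.12659616e+00,  1.31159122e-01,  1.48929132e+00, -3.07284698e-05,
        1.52300114e+00, -8.53942307e-02]), 'dq': array([-0.00078195,  0.00089075, -0.0012727 ,  0.00055854,  0.00033788,
       -0.00072859]), 'joint_torque': array([-7.06784067e-04, -5.59851944e+01, -4.91751087e+01,  7.62934657e-02,
        3.60447506e-02, -2.33657829e-04]), 'tool_pos': array([0.21043072, 0.56127   , 0.21758207]), 'orientation': array([-5.60508496e-01, -3.09072097e+00,  2.83042635e-03]), 'force': array([-0.37664154,  0.49126282, -1.22596603]), 'wrist_torque': array([ 0.01561633,  0.0111018 , -0.0088117 ]), 'gripper_force': 0.0, 'opening': 0.09281270973649004}
scene {'fx': 407.0197108305872, 'fy': 407.0197108305872, 'cx': 262.7763422233492, 'cy': 197.98439676088032, 'rvec': array([ 1.77925047, -1.01399971,  0.69489179]), 'tvec': array([-0.37379522,  0.26765058,  0.60828856])}
side {'fx': 477.7243379231265, 'fy': 477.7243379231265, 'cx': 250.56502998123275, 'cy': 194.85518991873676, 'rvec': array([ 2.05339481, -0.04214413, -0.01046254]), 'tvec': array([-0.64560001,  0.0738727 ,  1.18247283])}
wrist {'fx': 272.3614441240833, 'fy': 272.3614441240833, 'cx': 253.73509254345137, 'cy': 193.56573137979603, 'rvec': array([-2.41239378, -1.67114647, -0.20159998]), 'tvec': array([-0.600133  , -0.02816089,  0.38990194])}
```

View pics/scene0.png

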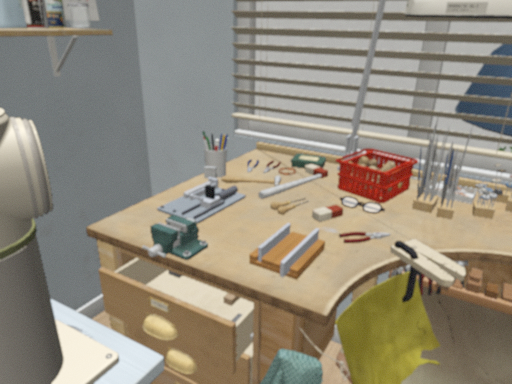

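View pics/side0.png

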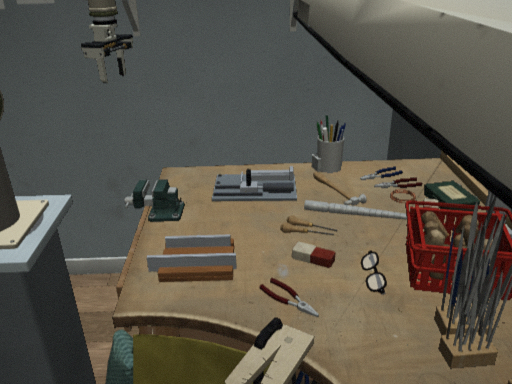

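The side view shows the jig at about (255,185) px. The rest is at about (197,258), with the longer bar in the nearer groove (148–236 px wide, against 165–231 for the other). I'll enlarge both to measure them.

```bash
cat > h.py <<'E'
import numpy as np,cv2
from plant import monitor,eyes
def cam(n):
    m=eyes.camera_model(n);K=np.array([[m['fx'],0,m['cx']],[0,m['fy'],m['cy']],[0,0,1]]);return K,m['rvec'],m['tvec']
def ray(c,uv,z):
    K,r,t=c;R=cv2.Rodrigues(r)[0];C=-R.T@t;d=R.T@np.linalg.inv(K)@np.r_[uv,1];return C+d*(z-C[2])/d[2]
def proj(c,P): return cv2.projectPoints(np.array(P,float).reshape(-1,1,3),c[1],c[2],c[0],None)[0][:,0]
def jig(x,y,yaw,P):
    c,s=np.cos(yaw),np.sin(yaw);P=np.array(P,float)/1000;return np.c_[x+c*P[:,0]-s*P[:,1],y+s*P[:,0]+c*P[:,1],P[:,2]]
E
python3 - <<'E'
from h import *
im=cv2.imread('pics/side0.png')
a=cv2.resize(im[155:290,120:320],None,fx=4,fy=4,interpolation=cv2.INTER_CUBIC);cv2.imwrite('pics/sc.png',a)
c=cam('side')
for n,uv,z in [('jig L front',(213,200),0),('jig R front',(297,200),0),('longL',(149,256),.048),('longR',(236,255),.048),('shL',(166,236),.048),('shR',(231,236),.048)]: print(n,ray(c,uv,z).round(3))
E
```

```text
jig L front [0.549 0.089 0.   ]
jig R front [0.77  0.073 0.   ]
longL [ 0.437 -0.23   0.048]
longR [ 0.612 -0.238  0.048]
shL [ 0.462 -0.157  0.048]
shR [ 0.601 -0.166  0.048]
```

View pics/sc.png

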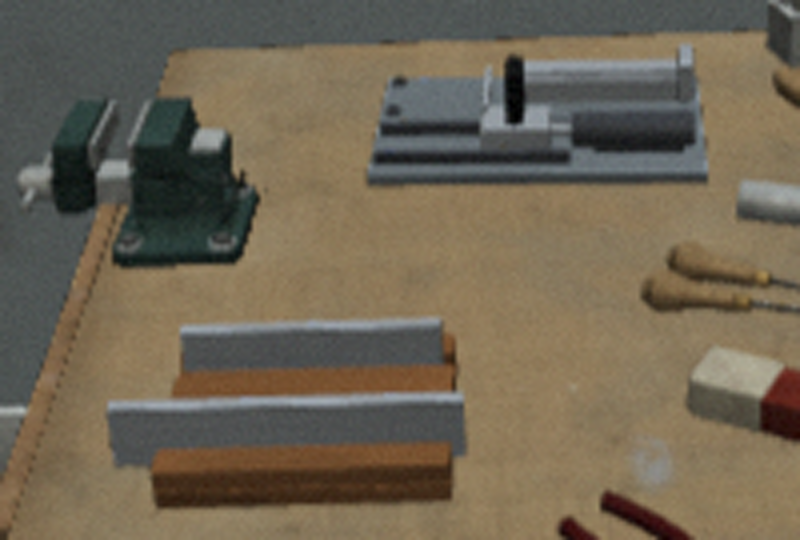

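The long bar is in the near groove, centred near (0.525, -0.234). The jig is near (0.67, 0.17) with a yaw of about -0.07. I'll fly over the jig for a wrist view.

arm_command:
  deltas:
    - [[2.7,-2.9,1.0,0,0,1.5],[2.7,-2.9,1.0,0,0,1.5],[2.7,-2.9,1.0,0,0,1.5],[2.7,-2.9,1.0,0,0,1.5],[2.7,-2.9,1.0,0,0,1.5],[2.7,-2.9,1.0,0,0,1.5],[2.7,-2.9,1.0,0,0,1.5],[2.7,-2.9,1.0,0,0,1.5],[2.7,-2.9,1.0,0,0,1.5],[2.7,-2.9,1.0,0,0,1.5],[2.7,-2.9,1.0,0,0,1.5],[2.7,-2.9,1.0,0,0,1.0]]

```text
t: 1.15
tool_pos: [0.5356, 0.212, 0.3389]
orientation: [-0.082, -3.14, 0.0]
force: [-0.1, 0.4, -0.5]
opening: 0.0931
gripper_force: 0.0
```

arm_command:
  deltas:
    - [[0,0,0,0,0,0],[0,0,0,0,0,0],[0,0,0,0,0,0]]

```text
t: 1.4
tool_pos: [0.5344, 0.2139, 0.338]
orientation: [-0.085, -3.139, -0.0]
force: [-0.5, 0.4, 0.2]
opening: 0.0928
gripper_force: 0.0
```

```bash
python3 - <<'E'
from h import *
s=monitor.read_state();print(s['t'],s['tool_pos'],s['orientation'],s['q'])
c=cam('wrist');im=eyes.read_camera('wrist');cv2.imwrite('pics/w1.png',im);np.savez('w1.npz',K=c[0],r=c[1],t=c[2])
R=cv2.Rodrigues(c[1])[0];print(-R.T@c[2],R)
cv2.imwrite('pics/w1b.png',cv2.resize(im,(800,600),interpolation=cv2.INTER_CUBIC))
E
```

```text
1.4 [0.53439749 0.2138547  0.33799775] [-8.52168271e-02 -3.13920185e+00 -1.80736751e-04] [ 2.91265871e-01  4.78395294e-02  1.36057733e+00  5.02442168e-04
  1.73431206e+00 -1.22517024e+00]
[0.46914469 0.2182428  0.5047122 ] [[ 5.48276105e-02  9.98495802e-01  2.57554673e-04]
 [ 9.69556659e-01 -5.33002034e-02  2.38995758e-01]
 [ 2.38649989e-01 -1.28538525e-02 -9.71020577e-01]]
```

View pics/w1b.png

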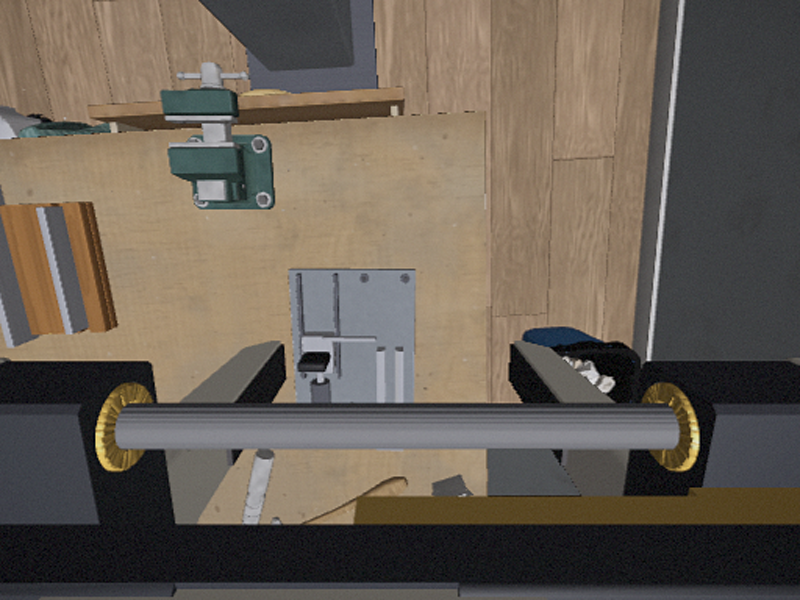

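The wrist view (scaled by 1.5625) shows the jig plate's front corners at (289,269) and (415,268), and the slot walls starting at about (380,348) and (399,348). I'll zoom in for a fit.

```bash
python3 - <<'E'
import cv2
im=cv2.imread('pics/w1.png');cv2.imwrite('pics/w1c.png',cv2.resize(im[166:262,180:272],None,fx=6,fy=6,interpolation=cv2.INTER_CUBIC))
E
```

```text
(no output)
```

View pics/w1c.png

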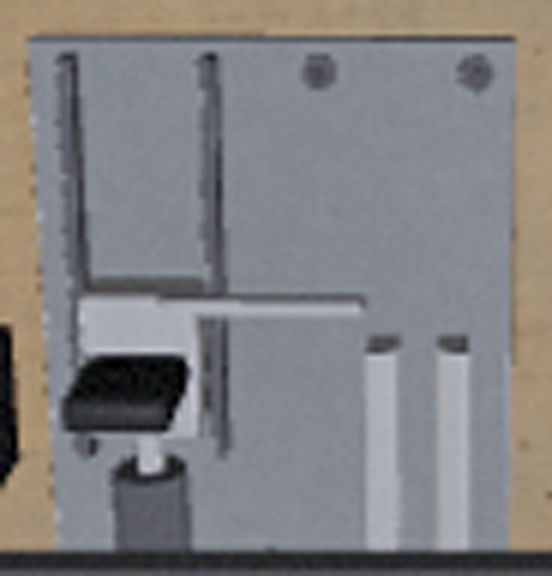

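```bash
python3 - <<'E'
from h import *
from scipy.optimize import least_squares
d=np.load('w1.npz');c=(d['K'],d['r'],d['t'])
P=[(-125,-90,10),(-125,60,10),(-50,14,39),(-33,-71,73),(-33,-39,73)]
px=lambda u,v:((u+.5)/6-.5+180,(v+.5)/6-.5+166)
uv=np.array([px(29,40),px(515,40),px(365,298),px(65,404),px(176,404)])
def slot(p,x,side): return proj(c,jig(*p,[(x,30+6*side,28)]))[0]
def res(p):
    r=(proj(c,jig(*p,P))-uv).ravel().tolist()
    for v in(400,545):
        for sd,u in((-1,398),(1,438)):
            t=np.array(px(u,v)); # wall edge line -> distance horizontally
            a=slot(p,-20,sd);b=slot(p,60,sd); r.append(3*(a[0]+(b[0]-a[0])*(t[1]-a[1])/(b[1]-a[1])-t[0]))
    return r
s=least_squares(res,[.67,.17,-.07]);print(s.x,np.round(s.fun,2))
p=s.x
for n,q in dict(slot_end=(85,30,10),mouth=(-30,30,10),pull=(-27,-55,73),home_origin=(-5,30,10)).items():print(n,jig(*p,[q]))
# overlay check in side
cs=cam('side');print(proj(cs,jig(*p,[(-125,-90,0),(100,-90,0),(85,30,40)])))
E
```

```text
[ 0.67358466  0.16876775 -0.05813213] [-0.38  0.04  0.35  0.3  -0.11  1.14 -1.24 -0.68 -0.82 -0.62  0.54 -0.18
  0.81 -0.35]
slot_end [[0.76018406 0.19377862 0.01      ]]
mouth [[0.64537832 0.20046006 0.01      ]]
pull [[0.64343481 0.11542934 0.073     ]]
home_origin [[0.67033609 0.19900757 0.01      ]]
[[211.05499339 200.56399219]
 [296.31036388 199.95961321]
 [289.00434555 167.23167605]]
```

arm_command:
  deltas:
    - [[0,-4.1,0,0,0,0],[0,-4.1,0,0,0,0],[0,-4.1,0,0,0,0],[0,-4.1,0,0,0,0],[0,-4.1,0,0,0,0],[0,-4.1,0,0,0,0],[0,-4.1,0,0,0,0],[0,-4.1,0,0,0,0],[0,-4.1,0,0,0,0],[0,-4.1,0,0,0,0],[-2,-3,-2,0,0,0],[-2,0,-2,0,0,0]]

```text
t: 2.45
tool_pos: [0.4944, -0.2297, 0.298]
orientation: [0.086, 3.14, -0.003]
force: [-0.3, 1.2, 0.1]
opening: 0.0927
gripper_force: 0.0
```

arm_command:
  deltas:
    - [[0,0,-2,0,0,0],[0,0,-2,0,0,0],[0,0,0,0,0,0],[0,0,0,0,0,0],[0,0,0,0,0,0]]

```text
t: 2.87
tool_pos: [0.4953, -0.2253, 0.2598]
orientation: [0.081, 3.14, -0.001]
force: [0.8, 0.6, 0.4]
opening: 0.0927
gripper_force: 0.0
```

```bash
python3 - <<'E'
from h import *
s=monitor.read_state();print(s['t'],s['tool_pos'],s['orientation'],s['q'])
c=cam('wrist');im=eyes.read_camera('wrist');cv2.imwrite('pics/w2.png',im);np.savez('w2.npz',K=c[0],r=c[1],t=c[2])
cv2.imwrite('pics/w2c.png',cv2.resize(im[80:270,150:400],None,fx=3.2,fy=3.2,interpolation=cv2.INTER_CUBIC)[:600,:800])
E
```

```text
2.8667 [ 0.49531539 -0.2252766   0.25983397] [ 8.10650968e-02  3.13956174e+00 -6.67124317e-04] [-5.21149079e-01 -3.59872749e-02  1.58525057e+00  9.41763182e-05
  1.59126130e+00 -2.04031387e+00]
```

View pics/w2c.png

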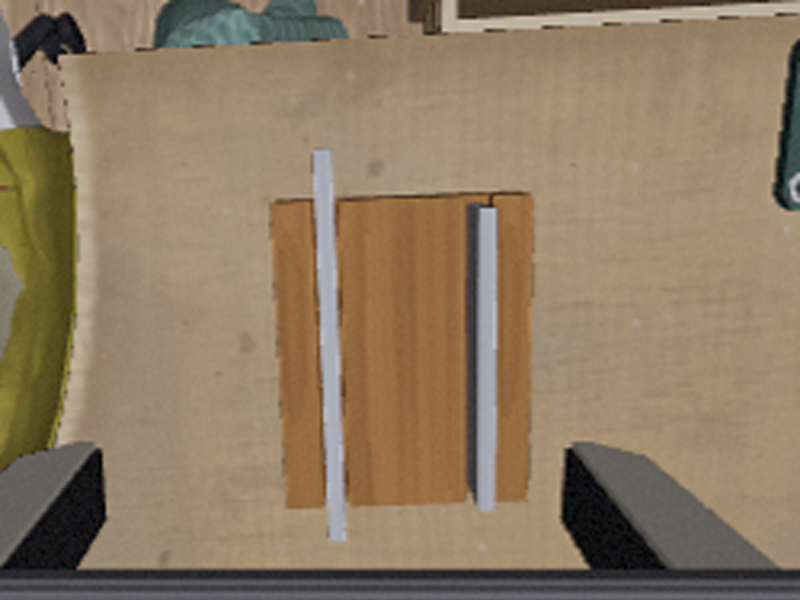

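The picture (3.2x crop) shows the long bar at left, with its ends at (322,150) and (338,540). The short bar is at right, from (487,207) to (486,510).

```bash
python3 - <<'E'
from h import *
d=np.load('w2.npz');c=(d['K'],d['r'],d['t'])
px=lambda u,v:((u+.5)/3.2-.5+150,(v+.5)/3.2-.5+80)
for a,b in [((322,150),(338,540)),((487,207),(486,510))]:
    A=ray(c,px(*a),.048);B=ray(c,px(*b),.048);D=B-A
    print((A+B)/2,np.linalg.norm(D),np.degrees(np.arctan2(D[1],D[0])))
for q in[(273,202),(532,195),(288,507),(527,499)]: print(ray(c,px(*q),.025))
E
```

```text
[ 0.51949783 -0.22688578  0.048     ] 0.17846589673340746 -0.7439626204542537
[ 0.5273821  -0.15739639  0.048     ] 0.1395487159281218 -0.7410096280897333
[ 0.4520148  -0.24947425  0.025     ]
[ 0.45501177 -0.13218459  0.025     ]
[ 0.60063731 -0.25227502  0.025     ]
[ 0.60254308 -0.13423079  0.025     ]
```

arm_command:
  deltas:
    - [[1.2,-0.1,0,0,0,1.1],[1.2,-0.1,-2,0,0,1.1],[0,0,-3,0,0,0],[0,0,-3,0,0,0],[0,0,-3,0,0,0],[0,0,-3,0,0,0],[0,0,-3,0,0,0],[0,0,-1,0,0,0],[0,0,0,0,0,0],[0,0,0,0,0,0],[0,0,0,0,0,0]]
  gripper: -0.14
  squeeze: 40

```text
t: 3.83
tool_pos: [0.5206, -0.2291, 0.0816]
orientation: [0.023, 3.138, -0.003]
force: [0.3, -0.2, 0.6]
opening: 0.0398
gripper_force: 0.0
```

```bash
python3 - <<'E'
from h import *
s=monitor.read_state();print(s['t'],s['tool_pos'],s['orientation'],s['opening'])
im=eyes.read_camera('wrist');cv2.imwrite('pics/w3.png',im[:,100:420])
E
```

```text
3.8333 [ 0.52058817 -0.22906108  0.08160365] [ 2.30595536e-02  3.13784523e+00 -3.13485806e-03] 0.03984803594144258
```

View pics/w3.png

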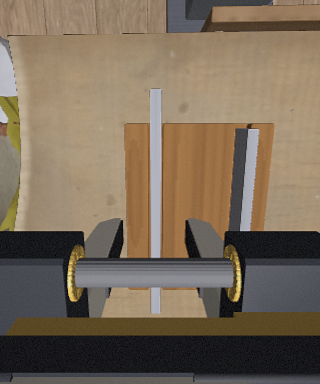

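The bar is centred between the fingers: bar at u≈155, fingers at about 112 and 196. I'll descend and grip.

arm_command:
  deltas:
    - [[0,0,-1.5,0,0,0],[0,0,-1.5,0,0,0],[0,0,-1.2,0,0,0],[0,0,-0.7,0,0,0],[0,0,0,0,0,0],[0,0,0,0,0,0]]

```text
t: 4.38
tool_pos: [0.5188, -0.2283, 0.03]
orientation: [-0.024, -3.141, -0.0]
force: [0.7, -0.4, -0.5]
opening: 0.0401
gripper_force: 0.0
```

arm_command:
  deltas:
    - [[0,0,0,0,0,0],[0,0,0,0,0,0],[0,0,0,0,0,0],[0,0,0,0,0,0],[0,0,0,0,0,0],[0,0,0,0,0,0]]
  gripper: -1

```text
t: 4.88
tool_pos: [0.5188, -0.2283, 0.0299]
orientation: [0.024, 3.141, -0.0]
force: [-0.3, -0.6, 1.6]
opening: 0.0081
gripper_force: 40.0
```

The TCP is only 18 mm above the bar's bottom, so the fingers would touch the slot walls. I'll regrip 3 mm higher.

arm_command:
  deltas:
    - [[0,0,0,0,0,0],[0,0,0,0,0,0],[0,0,0.35,0,0,0],[0,0,0,0,0,0],[0,0,0,0,0,0]]
  gripper: -0.6

```text
t: 5.3
tool_pos: [0.5189, -0.2283, 0.0335]
orientation: [0.023, 3.141, -0.0]
force: [0.7, 0.4, 0.5]
opening: 0.0188
gripper_force: 0.0
```

arm_command:
  deltas:
    - [[0,0,0,0,0,0],[0,0,0,0,0,0],[0,0,0,0,0,0],[0,0,0,0,0,0]]
  gripper: -1
  squeeze: 50

```text
t: 5.63
tool_pos: [0.5186, -0.2282, 0.0331]
orientation: [-0.023, -3.141, -0.0]
force: [0.2, -0.0, 0.1]
opening: 0.0078
gripper_force: 50.0
```

arm_command:
  deltas:
    - [[0,0,0.5,0,0,0],[0,0,1.0,0,0,0],[0,0,2,0,0,0],[0,0,2.5,0,0,0],[0,0,2.5,0,0,0],[0,0,2.5,0,0,0],[0,0,2,0,0,0],[0,0,0,0,0,0]]

```text
t: 6.3
tool_pos: [0.5213, -0.2296, 0.1694]
orientation: [0.023, 3.134, -0.006]
force: [1.0, -0.8, -2.4]
opening: 0.0075
gripper_force: 50.0
```

arm_command:
  deltas:
    - [[1.1,3.57,0,0,0,-0.2],[1.1,3.57,0,0,0,-0.2],[1.1,3.57,0,0,0,-0.2],[1.1,3.57,0,0,0,-0.2],[1.1,3.57,0,0,0,-0.2],[1.1,3.57,0,0,0,-0.2],[1.1,3.57,0,0,0,-0.2],[1.1,3.57,0,0,0,-0.2],[1.1,3.57,0,0,0,-0.2],[1.1,3.57,0,0,0,-0.2],[1.1,3.57,0,0,0,-0.2],[1.1,3.57,0,0,0,-0.3]]

```text
t: 7.3
tool_pos: [0.6501, 0.2019, 0.1614]
orientation: [-0.092, -3.138, 0.001]
force: [1.4, -0.3, -2.3]
opening: 0.0075
gripper_force: 50.0
```

arm_command:
  deltas:
    - [[0.3,0,-2,0,0,0],[0,0,-2,0,0,0],[0,0,-2,0,0,0],[0,0,-1,0,0,0],[0,0,0,0,0,0],[0,0,0,0,0,0],[0,0,0,0,0,0],[0,0,0,0,0,0]]

```text
t: 7.97
tool_pos: [0.6549, 0.2002, 0.0952]
orientation: [0.093, 3.137, 0.001]
force: [0.8, -0.2, -3.9]
opening: 0.0076
gripper_force: 50.0
```

```bash
python3 - <<'E'
from h import *
s=monitor.read_state();print(s['t'],s['tool_pos'],s['orientation'],s['force'])
c=cam('wrist');im=eyes.read_camera('wrist');np.savez('w4.npz',K=c[0],r=c[1],t=c[2])
cv2.imwrite('pics/w4.png',im)
cv2.imwrite('pics/w4c.png',cv2.resize(im[100:270,180:330],None,fx=3.5,fy=3.5,interpolation=cv2.INTER_CUBIC))
E
```

```text
7.9667 [0.65488037 0.20021352 0.09518065] [9.25253626e-02 3.13737351e+00 1.12389630e-03] [ 0.77230652 -0.18819317 -3.89026355]
```

View pics/w4c.png

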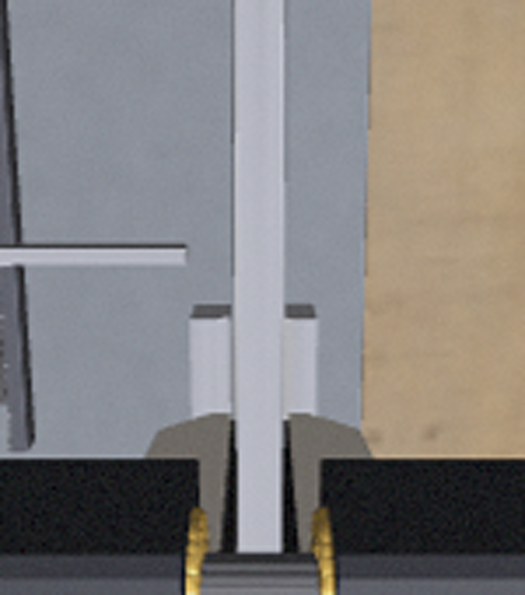

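```bash
python3 - <<'E'
from h import *
d=np.load('w4.npz');c=(d['K'],d['r'],d['t'])
px=lambda u,v:((u+.5)/3.5-.5+180,(v+.5)/3.5-.5+100)
A=ray(c,px(258,20),.1102);B=ray(c,px(260,530),.1102);D=B-A;yaw=np.arctan2(D[1],D[0]);print('bar',A,B,np.degrees(yaw))
for v in(330,400):
    l=ray(c,px(190,v),.028);r=ray(c,px(317.5,v),.028);S=(l+r)/2
    n=np.array([-np.sin(-.058),np.cos(-.058)])
    print('slot',S,r[1]-l[1],'bar minus slot lateral',(A-S)[:2]@n,(B-S)[:2]@n)
for q in[(186,247),(315,317)]: print(ray(c,px(*q),.039 if q[1]<300 else .028))
p=(.67358,.16877,-.05813);print(jig(*p,[(-50,14,39),(-30,30,28)]))
E
```

```text
bar [0.57872035 0.20543209 0.1102    ] [0.66267395 0.20075047 0.1102    ] -3.1917555193453806
slot [0.6476615  0.20020101 0.028     ] 0.03216604639987239 bar minus slot lateral 0.0012259395793454584 0.0014187741498580013
slot [0.66621326 0.1990698  0.028     ] 0.032768876630374894 bar minus slot lateral 0.001279845921428933 0.0014726804919414761
[0.62381035 0.185709   0.039     ]
[0.6452119  0.21580614 0.028     ]
[[0.62447782 0.18565122 0.039     ]
 [0.64537359 0.20046225 0.028     ]]
```

The bar sits 1.3 mm to the left of the slot's centreline. I'll correct that and lower it.

arm_command:
  deltas:
    - [[0,-0.13,-1.5,0,0,0],[0,0,-1.5,0,0,0],[0,0,-0.8,0,0,0],[0,0,-0.4,0,0,0],[0,0,-0.4,0,0,0],[0,0,-0.3,0,0,0],[0,0,0,0,0,0],[0,0,0,0,0,0],[0,0,0,0,0,0]]

```text
t: 8.77
tool_pos: [0.6542, 0.199, 0.0448]
orientation: [0.092, 3.139, 0.0]
force: [-0.6, 0.1, -3.0]
opening: 0.0075
gripper_force: 50.0
```

```bash
python3 - <<'E'
from h import *
s=monitor.read_state();print(s['t'],s['tool_pos'],s['orientation'],s['force'])
c=cam('wrist');im=eyes.read_camera('wrist');np.savez('w5.npz',K=c[0],r=c[1],t=c[2])
cv2.imwrite('pics/w5c.png',cv2.resize(im[120:270,180:330],None,fx=3.5,fy=3.5,interpolation=cv2.INTER_CUBIC))
E
```

```text
8.7667 [0.6541836  0.19899589 0.04482485] [9.19795922e-02 3.13918654e+00 3.83310666e-04] [-0.63504685  0.10554168 -3.04133767]
```

There is no contact force with the bar's bottom already 4 mm below the wall tops, so it has entered the slot. I'll keep going down.

arm_command:
  deltas:
    - [[0,0,-0.4,0,0,0],[0,0,-0.4,0,0,0],[0,0,-0.3,0,0,0],[0,0,-0.15,0,0,0],[0,0,0,0,0,0],[0,0,0,0,0,0],[0,0,0,0,0,0]]

```text
t: 9.4
tool_pos: [0.6536, 0.1989, 0.0315]
orientation: [-0.092, -3.14, 0.0]
force: [0.7, 0.4, -3.8]
opening: 0.0072
gripper_force: 50.0
```

arm_command:
  deltas:
    - [[0.4,-0.023,0,0,0,0],[0.4,-0.023,0,0,0,0],[0.4,-0.023,0,0,0,0],[0.1,-0.006,0,0,0,0],[0.1,-0.006,0,0,0,0],[0,0,0,0,0,0],[0,0,0,0,0,0]]

```text
t: 9.98
tool_pos: [0.6676, 0.1981, 0.0315]
orientation: [-0.092, -3.14, 0.0]
force: [1.2, 1.3, -4.2]
opening: 0.0076
gripper_force: 50.0
```

arm_command:
  deltas:
    - [[0.1,-0.006,0,0,0,0],[0.1,-0.006,0,0,0,0],[0,0,0,0,0,0],[0,0,0,0,0,0]]

```text
t: 10.32
tool_pos: [0.6687, 0.1981, 0.0313]
orientation: [-0.092, -3.138, 0.0]
force: [-4.5, 0.4, -1.0]
opening: 0.0075
gripper_force: 50.0
```

arm_command:
  deltas:
    - [[0.1,-0.006,0,0,0,0],[0,0,0,0,0,0],[0,0,0,0,0,0],[0,0,0,0,0,0]]

```text
t: 10.65
tool_pos: [0.6687, 0.1981, 0.0313]
orientation: [-0.091, -3.136, 0.001]
force: [-9.4, -0.1, 1.7]
opening: 0.0075
gripper_force: 50.0
```

The bar is home: travel has stopped and the push force is rising. I'll release it and rise.

arm_command:
  deltas:
    - [[-0.1,0,0,0,0,0],[0,0,0,0,0,0],[0,0,0,0,0,0],[0,0,0,0,0,0]]
  gripper: -0.5

```text
t: 10.98
tool_pos: [0.6705, 0.198, 0.0324]
orientation: [0.092, 3.139, 0.001]
force: [-0.3, -0.2, 0.2]
opening: 0.0227
gripper_force: 0.0
```

arm_command:
  deltas:
    - [[0,0,1,0,0,0],[0,0,2,0,0,0],[0,0,3.5,0,0,0],[0,0,3.5,0,0,0],[0,0,3.5,0,0,0],[0,-1,1,0,0,-7],[0,-1,0,0,0,-7],[0,-1,0,0,0,-7],[0,-1,0,0,0,-7],[0,-1,0,0,0,-7],[0,-1,0,0,0,-7],[0,-1,0,0,0,-7]]

```text
t: 11.98
tool_pos: [0.67, 0.1274, 0.1779]
orientation: [1.394, 2.814, 0.001]
force: [-0.0, -0.7, 0.0]
opening: 0.0234
gripper_force: 0.0
```

arm_command:
  deltas:
    - [[-0.5,-0.2,0,0,0,-7],[-0.5,-0.2,0,0,0,-7],[-0.5,-0.2,0,0,0,-7],[-0.5,-0.2,0,0,0,-7],[-0.5,-0.2,0,0,0,-7],[0,0,0,0,0,-6],[0,0,0,0,0,0],[0,0,0,0,0,0],[0,0,0,0,0,0]]

```text
t: 12.73
tool_pos: [0.645, 0.1179, 0.1772]
orientation: [2.281, 2.159, 0.001]
force: [0.2, 0.1, -0.8]
opening: 0.023
gripper_force: 0.0
```

```bash
python3 - <<'E'
from h import *
s=monitor.read_state();print(s['t'],s['tool_pos'],s['orientation'],s['q'],s['opening'])
R=cv2.Rodrigues(s['orientation'])[0];print(np.degrees(np.arctan2(R[1,1],R[0,1])))
c=cam('wrist');im=eyes.read_camera('wrist');np.savez('w6.npz',K=c[0],r=c[1],t=c[2])
cv2.imwrite('pics/w6.png',im);cv2.imwrite('pics/w6c.png',cv2.resize(im,(800,600),interpolation=cv2.INTER_CUBIC))
E
```

```text
12.7333 [0.64497714 0.11794164 0.17722663] [2.28129119e+00 2.15921105e+00 9.54889932e-04] [ 1.02709648e-01  2.99211385e-01  1.37080817e+00 -2.36292686e-05
  1.47078825e+00  1.57682986e-01] 0.02295505092286288
-3.1496078427784155
```

View pics/w6c.png

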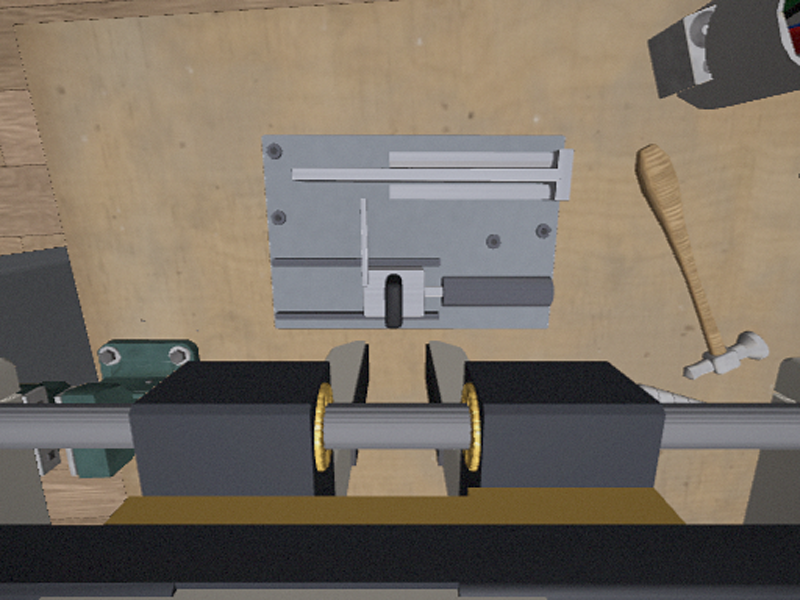

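The bar is seated, with its right end against the end stop at u≈557 and its free end at (292,174). The pull plate's top is at u≈394, v 275–327, and the index arm's front edge is at u≈361. I'll compute the positions from these.

```bash
python3 - <<'E'
from h import *
d=np.load('w6.npz');c=(d['K'],d['r'],d['t'])
px=lambda u,v:((u+.5)/1.5625-.5,(v+.5)/1.5625-.5)
p=(.67358,.16877,-.05813)
def J(P): 
    a=np.array(P[:2])-p[:2];s,co=np.sin(p[2]),np.cos(p[2]);return np.round([1e3*(co*a[0]+s*a[1]),1e3*(-s*a[0]+co*a[1])],1)
for n,q,z in[('bar free',(292,174),.046),('bar far',(556,174),.046),('arm front tip',(360.5,200),.039),('arm front low',(362.5,280),.039),('pull L',(386,300),.073),('pull R',(402,300),.073),('pull far',(394,327),.073),('corner',(262,136),.01),('corner2',(564,136),.01),('corner3',(275,328),.01)]:
    P=ray(c,px(*q),z);print(n,P.round(4),J(P))
cs=cam('side')
for z in(.05,.07,.09,.11):print(z,ray(cs,(167.5,179.5),z).round(3))
E
```

```text
bar free [0.58  0.204 0.046] [-95.5  29.7]
bar far [0.7568 0.1942 0.046 ] [81.6 30.2]
arm front tip [0.624  0.1845 0.039 ] [-50.4  12.8]
arm front low [0.6211 0.128  0.039 ] [-50.  -43.8]
pull L [0.6386 0.1202 0.073 ] [-32.1 -50.5]
pull R [0.6491 0.1196 0.073 ] [-21.6 -50.5]
pull far [0.6428 0.1014 0.073 ] [-26.8 -69. ]
corner [0.5526 0.2342 0.01  ] [-124.6   58.3]
corner2 [0.7748 0.2219 0.01  ] [98.  58.9]
corner3 [0.5438 0.0866 0.01  ] [-124.7  -89.6]
0.05 [0.429 0.12  0.05 ]
0.07 [0.437 0.078 0.07 ]
0.09 [0.444 0.036 0.09 ]
0.11 [ 0.452 -0.006  0.11 ]
```

arm_command:
  deltas:
    - [[-0.15,-0.25,-2,0,0,0],[0,0,-3,0,0,0],[0,0,-3,0,0,0],[0,0,-2,0,0,0],[0,0,-1.5,0,0,0],[0,0,-1,0,0,0],[0,0,-0.6,0,0,0],[0,0,0,0,0,0],[0,0,0,0,0,0],[0,0,0,0,0,0]]
  gripper: -0.25

```text
t: 13.62
tool_pos: [0.6443, 0.1156, 0.0473]
orientation: [2.284, 2.155, 0.003]
force: [-0.6, 0.0, -0.2]
opening: 0.0346
gripper_force: 0.0
```

arm_command:
  deltas:
    - [[0,0,0,0,0,0],[0,0,0,0,0,0],[0,0,0,0,0,0],[0,0,0,0,0,0],[0,0,0,0,0,0]]
  gripper: -1
  squeeze: 40

```text
t: 14.03
tool_pos: [0.6426, 0.1155, 0.0461]
orientation: [-2.285, -2.155, 0.001]
force: [-5.3, 0.3, 6.0]
opening: 0.012
gripper_force: 40.0
```

arm_command:
  deltas:
    - [[-0.3,0.017,0,0,0,0],[-0.6,0.035,0,0,0,0],[-0.6,0.035,0,0,0,0],[-0.6,0.035,0,0,0,0],[-0.6,0.035,0,0,0,0],[-0.6,0.035,0,0,0,0],[-0.6,0.035,0,0,0,0],[-0.4,0.023,0,0,0,0],[-0.2,0.012,0,0,0,0],[0,0,0,0,0,0],[0,0,0,0,0,0],[0,0,0,0,0,0]]

```text
t: 15.03
tool_pos: [0.5988, 0.1179, 0.0461]
orientation: [2.284, 2.154, 0.003]
force: [7.1, -0.4, -1.9]
opening: 0.0119
gripper_force: 40.0
```

```bash
python3 - <<'E'
from h import *
s=monitor.read_state();print(s['t'],s['tool_pos'],s['orientation'],s['force'])
c=cam('wrist');im=eyes.read_camera('wrist');np.savez('w7.npz',K=c[0],r=c[1],t=c[2]);cv2.imwrite('pics/w7.png',im)
p=(.67358,.16877,-.05813)
u=proj(c,jig(*p,[(-95,30,46),(-95,14,39)]));print(u)
x,y=u.mean(0).astype(int);x0=max(x-40,0);y0=max(y-30,0);print(x0,y0)
cv2.imwrite('pics/w7c.png',cv2.resize(im[y0:y0+75,x0:x0+100],None,fx=8,fy=8,interpolation=cv2.INTER_CUBIC))
E
```

```text
15.0333 [0.59876948 0.11794157 0.04611633] [2.28431621 2.15420805 0.00274462] [ 7.11117627 -0.39029836 -1.89020617]
[[212.46339902  94.13967772]
 [215.07575739 122.86685416]]
173 78
```

View pics/w7c.png

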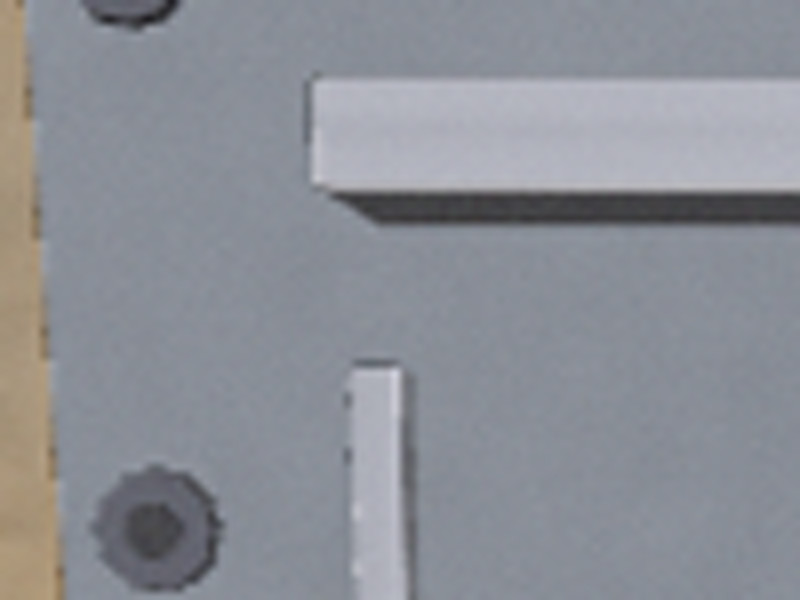

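Bar end at crop (312,135) and arm front edge at (350,370). I'll convert both to jig x.

```bash
cat >> h.py <<'E'
p=(.67358,.16877,-.05813)
def J(P):
    a=np.array(P[:2])-p[:2];s,co=np.sin(p[2]),np.cos(p[2]);return np.round([1e3*(co*a[0]+s*a[1]),1e3*(-s*a[0]+co*a[1])],2)
E
python3 - <<'E'
from h import *
d=np.load('w7.npz');c=(d['K'],d['r'],d['t'])
px=lambda u,v:((u+.5)/8-.5+173,(v+.5)/8-.5+78)
for q,z in[((312,135),.046),((313,180),.046),((349,372),.039),((351,470),.039),((353,590),.039),((29,40),.01),((62,580),.01)]:print(q,J(ray(c,px(*q),z)))
im=cv2.imread('pics/w7.png',0).astype(int)
for r in(93,95,97,99):print('bar',r,im[r,206:218])
for r in(126,130,135,140):print('arm',r,im[r,211:226])
E
```

```text
(312, 135) [-95.53  29.84]
(313, 180) [-95.57  26.75]
(349, 372) [-94.34  13.28]
(351, 470) [-94.44   5.87]
(353, 590) [-94.59  -3.42]
(29, 40) [-125.03   41.52]
(62, 580) [-125.22   -5.05]
bar 93 [143 140 141 144 140 110 167 175 176 174 174 173]
bar 95 [141 142 142 142 141 112 183 179 174 175 176 176]
bar 97 [143 142 141 143 143 135 187 183 179 181 178 179]
bar 99 [140 143 144 142 137 138 186 183 180 181 181 180]
arm 126 [141 141 140 139 141 157 173 177 175 175 178 197 127 116 141]
arm 130 [140 143 142 141 140 146 169 175 176 177 179 184 120 117 141]
arm 135 [143 143 143 143 143 113 167 173 176 175 182 185 110 100 134]
arm 140 [143 141 139 142 141 136 170 176 176 176 180 182 128 109 138]
```

Vision says the stop needs about 1.2 mm more, and the TCP travel (43.9 of 45 mm) agrees.

arm_command:
  deltas:
    - [[-0.12,0.007,0,0,0,0],[0,0,0,0,0,0],[0,0,0,0,0,0],[0,0,0,0,0,0],[0,0,0,0,0,0]]

```text
t: 15.5
tool_pos: [0.5976, 0.118, 0.0461]
orientation: [2.284, 2.154, 0.003]
force: [7.2, -0.4, -1.3]
opening: 0.0118
gripper_force: 40.0
```

```bash
python3 - <<'E'
from h import *
s=monitor.read_state();print(s['t'],s['tool_pos'],s['force'],s['opening'])
c=cam('wrist');g=eyes.read_camera('wrist').mean(2)
# subpixel bright edge near predicted points, crossing level 158 on averaged, row-wise
def edge(xj,ys,z):
    o=[]
    for y in ys:
        u,v=proj(c,jig(*p,[(xj,y,z)]))[0];f=np.array([cv2.getRectSubPix(g.astype(np.float32),(1,1),(float(u+k),float(v)))[0,0] for k in np.arange(-6,6,.1)])
        i=np.flatnonzero((f[:-1]<158)&(f[1:]>=158));
        if len(i): o.append(J(ray(c,(u-6+.1*i[0]+.05,v),z/1e3))[0])
    return o
b=edge(-95,np.arange(27,33.1,1),46);a=edge(-95,np.arange(-15,12,2),39);print(b,a,np.median(b)-np.median(a))
E
```

```text
15.5 [0.59764639 0.11804968 0.0461231 ] [ 7.18635174 -0.40427115 -1.26765608] 0.011848501477554391
[np.float64(-95.73), np.float64(-95.55), np.float64(-95.49), np.float64(-95.32), np.float64(-95.32), np.float64(-95.26), np.float64(-95.26)] [np.float64(-95.61), np.float64(-95.48), np.float64(-95.22), np.float64(-95.41), np.float64(-95.16), np.float64(-95.48), np.float64(-95.41), np.float64(-95.66), np.float64(-95.53), np.float64(-95.72), np.float64(-95.53), np.float64(-95.28), np.float64(-95.47), np.float64(-95.15)] 0.15500000000000114
```

The two edges now agree to within about 0.2 mm, and the hold is steady. I'll hand in.

```bash
python3 -c "
from plant import ticket
print(ticket.close_job())"
```

```text
the job is handed in; nothing more can be done
None
```

The long bar is home against the end stop and released, and the length stop is pulled out and held with its index edge level with the bar's free end to about 0.2 mm by the wrist camera; I handed the job in at about 15.6 s, and no verdict came back.

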